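# Press a fan's bearing sleeve home on the arbor press

### The arm

A 7-joint arm with a two-finger parallel gripper is mounted at the origin on the work surface. World frame = base frame: x ahead of the robot, y to its left, z up, the work surface at z = 0. Lengths are in m, angles in degrees, forces in N, time in s.
With the tool pointing down it reaches from about 0.4 to 0.9 m from the base axis. Payload 5.6 kg.
Tool frame: the origin (TCP) lies on the centre line of the jaws, within the pads' length; the fingertips stand ahead of it and the grasp point (between the pads) lies 8 mm behind it (manip.tip_reach is the z of the fingertips in the tool frame, in m); z points along the fingers, y is the line along which they close (so a half turn about z gives the same grasp; the last joint's range is limited). The gripper opens to 92 mm and grips with 3 to 60 N. Pads are 20 mm wide; open, the fingers measure 128 mm over their backs; the gripper's body (75 mm by 189 mm) begins 69 mm behind the grasp point.
Start: joints at [-67.093, 26.786, -0.665, 91.828, 0.344, 61.387, -3.226], TCP at [0.279, 0.587, 0.226] pointing down, gripper open.
Joint ranges: [-144.91, 144.91], [-17.63, 115.5], [-89.93, 88.59], [15.96, 139.68], [-74.01, 254.01], [8.47, 105.57], [-167.45, 167.45]. Speed limits (degrees/s): [147.25, 147.25, 180, 180, 180, 180, 180].

### API

Orientations are given as [roll, pitch, yaw] about the fixed x, y, z axes, in that order (R = Rz(yaw) Ry(pitch) Rx(roll)).
In Python, from plant import manip gives the robot as it stands.
- The arm moves only by the tool send_rows, never from a script. Its argument "plan" is text: rows parted by semicolons, each of 7 numbers parted by spaces: the shift along the tool's x, y, z in cm, then the turn, a rotation vector about the tool's x, y, z in degrees, then the finger opening in cm, from 0 to 9.19. In form: x y z ax ay az claw; .... A call has 1 to 5 rows; each row is the pose to reach, as a shift and turn from the pose commanded when the call began, along the tool's axes at that moment; what a row does not reach only later rows make up. A row lasts 1/12 s, in which the tool goes at most 41.7 mm and 7.16 degrees, less where a joint would pass 70% of its speed; a pose out of reach is approached as far as the arm can. A call with a gripper value outside its range is refused whole. The fingers move at their own pace and stop on an object; "force" is the grip in N (left out, the last holds). Time passes only in rows, so rows that repeat a pose let the fingers close. It gives the time, the measured TCP pose, the force, the opening and the grip force at its end, in the units of the state.
- manip.sense(): the state, without advancing time (a new reading comes with each control period).
- manip.capture(name): name is "scene" or "top" or "wrist"; returns (picture, depth): 384x512x3 uint8, blue, green, red; 384x512 float32, m along the optical axis (not along the pixel's ray), 0 where there is no reading.
- manip.get_calibration(name): a dict with "fovy" (degrees; the focal length in pixels is half the picture's height over the tangent of half this angle, whatever the lens; pixels are square), "cx", "cy" (the principal point, pixels), "R" (3x3) and "t" (3): a world point X has camera coordinates R X + t; the wrist camera has in their place "tool_from_camera" (4x4, takes a point from camera to tool coordinates, whose origin is the TCP and whose axes are the flange's). Camera axes: x right, y down, z forward; pixel columns grow to the right and rows downward; lengths in m; the calibration is good to about 2 mm. A picture is of the moment at which its call begins: read the wrist's pose just before it. get_calibration takes no time and is no camera call.
- manip.close_job(): hands the job in; it is judged then, once.
Trained networks look in the newest picture that a camera, given by its name, has taken for a name from the list of things; names that differ only in an ending like _2 or _b are one class to them, and where a whole thing is asked for, a point or a joint stands for the part that bears it (a point fixed in the world has none). Each returns a list of dicts, best first, with "conf" (0 to 1); they miss things now and then, are a little off and sometimes report something else, mostly with a low value. They report only what shows in the picture. A call takes as long as a camera call.
- manip.outline_of(target, camera): "pixels" (384x512 bool, what is visible of it) and "uv" ([column, row] in pixels, amid what is visible of it).
The state is a dict: "time": time; "qpos": joint angles; "dq": joint speeds; "joint_torque": joint torques, N m; "tcp_pos": TCP position; "tool_rot": TCP orientation; "ft_force": force on the tool from outside, world axes, zero at the start; "moment": the same for the moment, N m; "opening": finger opening in m; "grip_force": force on a finger pad.
Only numpy, scipy, OpenCV 4.12 (cv2) and the standard library are available. Lean on these libraries where they do the work, as an engineer would, in place of code of your own. Each camera call takes 0.05 s, during which the arm holds its last target. There are 200 camera calls.

### The job

A cooling fan waits in the nest of the bench press with its brass bearing sleeve still standing high: slide the shuttle fully home under the ram, then press the sleeve in by pushing the three-spoked capstan round, spoke after spoke, slowly once it bites, until you feel it bottom firmly on the hidden shoulder inside the fan's hub (how deep that lies differs from fan to fan). Stop there, for the hub cracks if overloaded, and turn the capstan back to lift the ram about 20 mm clear of the sleeve. Leave the shuttle home, work the ram only through the capstan, and leave the other things on the bench alone.

Things in the scene. Friction and masses are not known exactly. Their poses are not given: they have to be found in the camera images.
- press: blue bench arbor press, bolted down, 250 mm high to the top of its head. Origin: on the ram's axis at table level; z up. Throat and shuttle face its own -y, the column stands on its +y side, the capstan on its -x side, towards the robot. The head spans x -38 to 38, y -36 to 130, z 165 to 250 mm; the ram sticks up through it. Slide-way rails: x = -50 and 50 mm, tops 55 mm up.
- capstan (a joint): capstan angle, rad: 0 = ram fully raised, 3.6 = end of its range; the ram moves 16 mm per rad. It grows (ram down) when a spoke on the throat side (press -y) is pushed down; pushing down a spoke on the column side (+y) raises the ram. In the press's y-z plane, from +y towards +z, spoke_a lies at (value - 0.111) rad, the others 2.094 rad either way. It stays where it is left.
- hub (a point): centre of the capstan's hub (46 mm across, 32 mm long), on its axis and in the plane of the spokes: in the press's frame x -108, y 27, z 205 mm. Three straight spokes 120 degrees apart turn about it in the press's y-z plane, 70 mm out from the side of the head; 120 mm from axis to rounded end, steel 12 mm thick, the outer 65 mm a black grip 17 mm thick.
- spoke_a (a point): point on the middle line of the first spoke's grip, 85 mm from the axis. Pushed square to the spoke here, the capstan turns free at 2 to 5 N and the sleeve goes in at about 10 N (both only while moving; friction holds all at rest). When it has bottomed the push rises steeply: 14 to 18 N is firmly home; above about 25 N, or hitting the bottom at speed, the hub cracks.
- spoke_b (a point): the same point on the second spoke, 2.094 rad further round (from +y towards +z) than spoke_a
- spoke_c (a point): the same point on the third spoke, 4.189 rad further round than spoke_a
- ram: the square steel ram, 22 mm wide, with a round nose 24 mm across. Origin: centre of the nose's underside; z up; 125 mm above the table when the joint capstan is 0. It must not be overloaded: more than 150 N on the fan or its sleeve cracks the hub; with 60 N or more the sleeve sits firmly on its shoulder.
- shuttle (a joint): how far the shuttle is pushed in, m: 0 = drawn right out, 0.085 = home against its stop, the fan then centred under the ram. It slides along the press's y (in = +y) with about 2.5 N of friction and stays where it is left. Aluminium plate 84 mm wide, 180 mm long, its top 56 mm above the table.
- shuttle_grip (a point): centre of the shuttle's red upright knob, 24 mm across, standing on the shuttle's outer end; the red part reaches from 68 to 94 mm above the table, this point is 82 mm above it. 125 mm from the fan's centre along the press's -y.
- fan: the black 60 x 60 x 15 mm cooling-fan frame clamped in the shuttle's nest. Origin: centre of its underside, 56 mm above the table; z up. Its hub is 28 mm across with its top 71 mm above the table.
- sleeve (a joint): how far the brass sleeve has been pressed in, m: 0 = 10 mm proud of the hub. A press fit: it moves only under about 45 N from the ram and stays where it is left. It bottoms on a shoulder inside the hub, which cannot be seen, somewhere between 0.0045 and 0.009; that can only be felt, as a steep rise of the push.
- sleeve_top (a point): centre of the top face of the brass sleeve, which is 16 mm across; 81 mm above the table with the joint at 0, 72 to 76.5 mm once bottomed (it stays a little proud of the hub).
- cleaner: bystander: yellow cleaner bottle, 62 x 40 x 162 mm; origin at the centre of its underside
- parts_box: bystander: clear parts box, 120 x 170 x 30 mm; origin at the centre of its underside
- spare_fan: bystander: a spare 60 x 60 x 15 mm fan lying on the bench; origin at the centre of its underside
- spare_sleeve: bystander: a spare brass sleeve, 16 mm across and 15 mm high, standing; origin at the centre of its underside
- screwdriver: bystander: blue-handled screwdriver, 170 mm long; origin below its middle
- flux_jar: bystander: small amber jar, 44 mm across and 40 mm high; origin at the centre of its underside

How it is judged:
By the outcome, as a careful person would: the job done as asked, in the order asked, and still so for the second after the job is handed in, with the robot touching nothing.
It also fails if it takes over 69 s, if anything falls off the work surface, if the arm or the gripper's body presses on something with over 40 N, if the wrist force passes 120 N, or if a joint passes its speed limit or range.

## Working session

There is one attempt and no reset: what is moved stays moved. The work goes in short steps, Python scripts to look and compute and a tool call to move; the robot and the scene stay as the last step left them, time stands still between calls to the robot, and variables do not carry over. Pictures are saved under pics/ and viewed, at most 10 in all, crops included, and the job is handed in when it is done.

Besides the shell and the picture viewer there is one more tool, called after "Call:" as name(argument=value, ...) on one line, values as JSON. send_rows: Moves the arm, as the interface text tells. Its arguments: {"type":"object","properties":{"plan":{"type":"string"},"force":{"type":"number"}},"required":["plan"]}

```bash
ls; mkdir -p pics
python3 - <<'E'
from plant import manip
import cv2,numpy as np
a,d=manip.capture("scene"); b,e=manip.capture("top")
cv2.imwrite("pics/a.png",np.vstack([a,b])[:, :] if 0 else a); cv2.imwrite("pics/b.png",b)
np.savez("cap.npz",a=a,d=d,b=b,e=e)
s=manip.sense(); print(s['time'],s['tcp_pos'],s['tool_rot'],s['ft_force'],s['opening'],manip.tip_reach)
for c in("scene","top"):
    k=manip.get_calibration(c);print(c,k)
for c in("wrist",): print(manip.get_calibration(c))
E
```

```text
pics
0.1 [0.27834252 0.58683636 0.22475372] [-1.79911523e+02  7.48571267e-03  1.54629684e+02] [0.9430318  0.13582635 0.35974779] 0.0919902982475125 0.011
scene {'fovy': 54.67724484312681, 'cx': 258.00758695026684, 'cy': 188.80034306474397, 'R': array([[-0.4422004 ,  0.89681495,  0.01348175],
       [ 0.54419779,  0.28022003, -0.79077525],
       [-0.71295692, -0.34234439, -0.61195812]]), 't': array([ 0.207279  , -0.14279261,  1.50873575])}
top {'fovy': 49.25120938570527, 'cx': 259.5951548556355, 'cy': 190.32620479352877, 'R': array([[-0.00415703, -0.99994378,  0.00975498],
       [-0.98972341,  0.00271981, -0.1429691 ],
       [ 0.14293453, -0.01024906, -0.98967908]]), 't': array([0.02487087, 0.52015949, 1.42880362])}
{'fovy': 58.95668216435413, 'cx': 253.2919591369431, 'cy': 191.3170210058326, 'tool_from_camera': array([[ 1.27593074e-04, -9.63277912e-01, -2.68506328e-01,
         7.72756476e-02],
       [ 9.99999986e-01,  9.37156327e-05,  1.38986941e-04,
        -5.42100730e-04],
       [-1.08719810e-04, -2.68506342e-01,  9.63277910e-01,
        -1.58622928e-01],
       [ 0.00000000e+00,  0.00000000e+00,  0.00000000e+00,
         1.00000000e+00]])}
```

View pics/a.png

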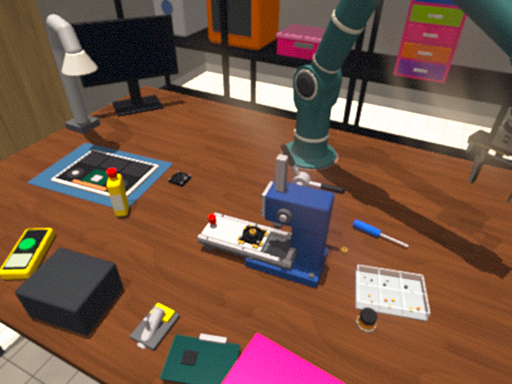

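View pics/b.png

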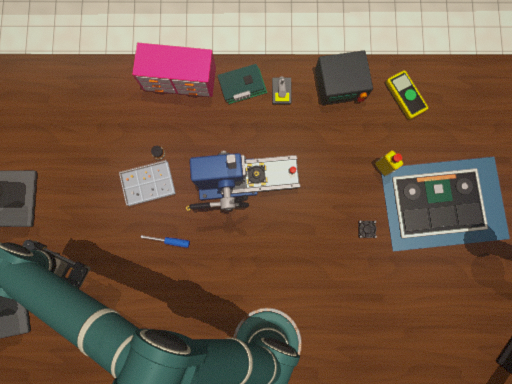

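The scene view shows the press at about (290,220), the red knob at (212,219) and the capstan near (295,180). The top view shows the head at about (215,178), the knob at (292,170) and the capstan at about (226,200). The press's −y points roughly along world −y.

```bash
cat > h.py <<'E'
import numpy as np,cv2
from plant import manip
def cloud(d,k):
    f=d.shape[0]/2/np.tan(np.radians(k['fovy']/2))
    v,u=np.mgrid[:d.shape[0],:d.shape[1]]
    P=np.stack([(u-k['cx'])*d/f,(v-k['cy'])*d/f,d],-1)
    return P
def world(d,name): 
    k=manip.get_calibration(name); return (cloud(d,k)-k['t'])@k['R']
E
python3 - <<'E'
from h import *
z=np.load("cap.npz"); 
for n,im,d in(("top",z['b'],z['e']),("scene",z['a'],z['d'])):
    W=world(d,n); hsv=cv2.cvtColor(im,cv2.COLOR_BGR2HSV); 
    ok=(d>0)&(W[...,0]>.4)&(W[...,0]<.85)&(W[...,1]<.45)&(W[...,1]>-.35)
    blue=(hsv[...,0]>105)&(hsv[...,0]<125)&(hsv[...,1]>120)
    m=ok&(W[...,2]>.235)&(W[...,2]<.262)&blue
    print(n,m.sum(),cv2.minAreaRect(W[m][:,:2].astype(np.float32)*1000),np.median(W[m][:,2]))
    m=ok&((hsv[...,0]<8)|(hsv[...,0]>172))&(hsv[...,1]>170)&(W[...,2]>.06)&(W[...,2]<.11)
    p=W[m]; print("knob",m.sum(),p.min(0),p.max(0),np.median(p,0))
    m=ok&(W[...,2]>.04)&(W[...,2]<.064)&(hsv[...,1]<60)&(hsv[...,2]>110)
    p=W[m]; print("plate",m.sum(),cv2.minAreaRect(p[:,:2].astype(np.float32)*1000))
    m=ok&(W[...,2]>.1)&~blue; p=W[m]; print("high",m.sum(),p.min(0),p.max(0))
    t=ok&(W[...,2]>.0); 
for t in("capstan","spoke_a","shuttle_grip","sleeve_top","ram","press","hub"):
    for c in("top","scene"):
        r=manip.outline_of(t,c)
        Wc=world(z['e' if c=="top" else 'd'],c)
        for q in r[:2]:
            p=Wc[q['pixels']&(Wc[...,2]>0)]
            print(t,c,round(q['conf'],2),q['uv'],q['pixels'].sum(),np.round(np.median(p,0),3) if len(p) else '', np.round(np.percentile(p,[2,98],axis=0),3).tolist() if len(p) else '')
a=z['a'][140:290,190:350]; b=z['b'][140:220,175:310]
cv2.imwrite("pics/c.png",np.vstack([cv2.resize(a,(480,450),interpolation=2),]));
E
```

```text
top 73 ((553.01904296875, 156.8818359375), (89.08057403564453, 150.59629821777344), 4.5559515953063965) 0.24778719377454506
knob 23 [ 0.57404873 -0.09680272  0.08869652] [ 0.59236339 -0.07960467  0.09799372] [ 0.58414551 -0.08677292  0.09297163]
plate 1266 ((574.625, 24.29924774169922), (113.12389373779297, 268.7552795410156), 5.145186424255371)
high 2089 [ 0.43455215 -0.24541339  0.10014819] [0.84810618 0.24111699 0.34485233]
scene 1007 ((569.2023315429688, 158.31607055664062), (66.5261459350586, 152.8984832763672), 6.251988887786865) 0.2506629591164834
knob 56 [ 0.57939165 -0.09887215  0.06420751] [0.60079134 0.04732272 0.09722515] [ 0.59406135 -0.0877396   0.0917271 ]
plate 1762 ((582.3900756835938, 143.6856689453125), (514.7125244140625, 139.39993286132812), 88.35826873779297)
high 2833 [ 0.44311268 -0.21597968  0.10058296] [0.84903262 0.24270129 0.34419088]
capstan top 0.94 [227.7, 205.0] 423 [0.455 0.124 0.216] [[0.439, 0.067, 0.122], [0.473, 0.234, 0.309]]
capstan scene 0.9 [302.0, 179.4] 647 [0.461 0.128 0.217] [[0.122, -0.016, 0.001], [0.479, 0.237, 0.309]]
spoke_a top 0.93 
[... 530 characters left out ...]
top 0.62 [230.5, 161.6] 124 [0.559 0.106 0.337] [[0.311, 0.038, 0.255], [0.577, 0.12, 1.488]]
ram top 0.28 [175.1, 241.5] 170 [0.342 0.311 0.022] [[0.325, 0.272, 0.011], [0.356, 0.353, 0.03]]
ram scene 0.73 [282.7, 170.7] 433 [0.579 0.11  0.303] [[0.559, 0.096, 0.132], [0.582, 0.12, 0.343]]
press top 0.58 [234.1, 174.9] 4426 [0.546 0.097 0.094] [[0.445, -0.097, 0.026], [0.628, 0.229, 0.333]]
hub top 0.92 [227.9, 202.3] 454 [0.454 0.122 0.215] [[0.438, 0.065, 0.115], [0.473, 0.234, 0.308]]
hub scene 0.75 [302.4, 178.8] 539 [0.462 0.135 0.218] [[0.445, 0.068, 0.201], [0.476, 0.238, 0.308]]
hub scene 0.35 [235.2, 229.5] 1369 [ 0.587 -0.012  0.058] [[0.542, -0.096, 0.054], [0.624, 0.073, 0.094]]
```

View pics/c.png

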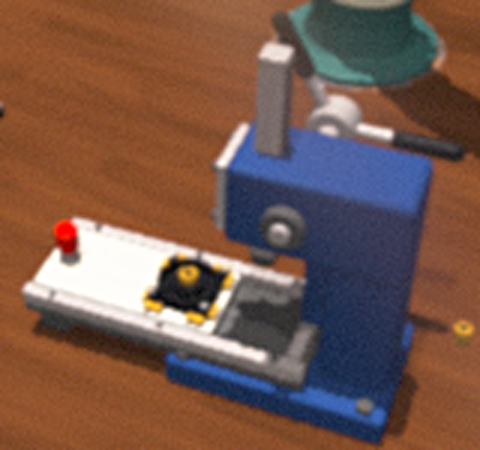

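The enlarged view shows the shuttle drawn out with the knob at (66,238), the fan and brass sleeve at (188,275), the ram top at (275,50), and the capstan behind with one spoke pointing towards +y. I'll fit the press model to both depth clouds.

```bash
cat > fit.py <<'E'
from h import *
from scipy.optimize import least_squares
z=np.load("cap.npz")
C=[]
for n,d in(("top",z['e']),("scene",z['d'])):
    W=world(d,n); C.append(W[(d>0)&(abs(W[...,0]-.55)<.2)&(abs(W[...,1]-.05)<.25)&(W[...,2]>.03)&(W[...,2]<.36)])
def box(P,lo,hi):
    c=(np.array(lo)+hi)/2;h=(np.array(hi)-lo)/2;q=abs(P-c)-h
    return np.linalg.norm(np.maximum(q,0),axis=1)+np.minimum(q.max(1),0)
def caps(P,a,b,r):
    ab=b-a;t=np.clip((P-a)@ab/(ab@ab),0,1);return np.linalg.norm(P-a-t[:,None]*ab,axis=1)-r
def sdf(P,th,s):
    H=np.array([-.108,.027,.205]);D=[box(P,[-.038,-.036,.165],[.038,.13,.25]),box(P,[-.011,-.011,.13-.016*th],[.011,.011,.3435-.016*th]),
     caps(P,H-[.006,0,0],H+[.006,0,0],.02)]
    for k in range(3):
        a=th-.111+k*2.0944;u=np.array([0,np.cos(a),np.sin(a)])
        D+=[caps(P,H+.02*u,H+.055*u,.006),caps(P,H+.06*u,H+.112*u,.0085)]
    f=np.array([0,s-.085,0])
    D+=[caps(P,f+[0,-.125,.075],f+[0,-.125,.085],.012), box(P,f+[-.042,-.145,.05],f+[.042,.035,.056])]
    return np.array(D)
def loc(P,p,o):
    c,s_=np.cos(p[2]),np.sin(p[2]);q=P+o-[p[0],p[1],0]
    return np.stack([c*q[:,0]+s_*q[:,1],-s_*q[:,0]+c*q[:,1],q[:,2]],1)
p=np.array([.571,.11,.1,0.,0.,0,0,0,0,0,0])
def offs(p): return [p[5:8],p[8:11]]
for g in(.02,.012,.007,.005):
    S=[]
    for P,o in zip(C,offs(p)):
        S.append(P[abs(sdf(loc(P,p,o),p[3],p[4])).min(0)<g])
    def res(p):
        r=[]
        for P,o in zip(S,offs(p)):
            D=sdf(loc(P,p,o),p[3],p[4]); r.append(D[abs(D).argmin(0),range(len(P))])
        return np.r_[np.concatenate(r),p[5:]*10]
    f=least_squares(res,p,loss='soft_l1',f_scale=.002);p=f.x
    print(g,len(S[0]),len(S[1]),np.round(p,4),np.round(np.sqrt(np.mean(res(p)**2)),4))
E
python3 fit.py
```

```text
0.02 3754 6184 [ 5.682e-01  1.084e-01  1.065e-01  1.132e-01  1.410e-02  9.000e-04
 -4.000e-04 -2.000e-04 -9.000e-04  4.000e-04 -1.100e-03] 0.0057
0.012 3540 5619 [ 5.682e-01  1.083e-01  1.045e-01  1.129e-01  1.480e-02  5.000e-04
 -4.000e-04 -0.000e+00 -5.000e-04  4.000e-04 -1.200e-03] 0.0038
0.007 3229 5056 [ 5.680e-01  1.080e-01  9.870e-02  1.135e-01  1.370e-02  1.000e-04
 -4.000e-04  1.000e-04 -1.000e-04  4.000e-04 -1.200e-03] 0.0023
0.005 2992 4844 [ 5.679e-01  1.077e-01  9.550e-02  1.137e-01  1.350e-02  1.000e-04
 -3.000e-04  2.000e-04 -1.000e-04  3.000e-04 -1.200e-03] 0.0019
```

Call:
send_rows(plan="0 0 -4 0 0 -6.2 0; 0 0 -8 0 0 -12.4 0; 0 0 -12 0 0 -18.6 0; 0 0 -16 0 0 -24.8 0; 0 0 -20 0 0 -30.9 0", force=20)

```text
time: 1.22
tcp_pos: [0.2785, 0.5869, 0.4278]
tool_rot: [180.0, 0.0, -174.2]
ft_force: [0.7, 0.5, -0.1]
opening: 0.0603
grip_force: 0.0
```

Call:
send_rows(plan="-1.2 -3.7 0 0 0 0 0; -2.4 -7.4 0 0 0 0 0; -3.6 -11.1 0 0 0 0 0; -4.8 -14.8 0 0 0 0 0; -6 -18.5 0 0 0 0 0")

```text
time: 1.63
tcp_pos: [0.3565, 0.407, 0.4258]
tool_rot: [180.0, 0.0, -174.5]
ft_force: [1.1, 0.2, 1.0]
opening: 0.0276
grip_force: 0.0
```

Call:
send_rows(plan="-1.2 -3.7 0 0 0 0 0; -2.4 -7.4 0 0 0 0 0; -3.6 -11.1 0 0 0 0 0; -4.8 -14.8 0 0 0 0 0; -6 -18.5 0 0 0 0 0")

```text
time: 2.05
tcp_pos: [0.434, 0.2286, 0.426]
tool_rot: [180.0, 0.0, -174.5]
ft_force: [0.8, 0.5, -0.2]
opening: 0.0006
grip_force: 0.0
```

Call:
send_rows(plan="-1.2 -3.7 0 0 0 0 0; -2.4 -7.4 0 0 0 0 0; -3.6 -11.1 0 0 0 0 0; -4.8 -14.8 0 0 0 0 0; -6 -18.5 0 0 0 0 0")

```text
time: 2.47
tcp_pos: [0.5114, 0.0503, 0.426]
tool_rot: [180.0, 0.1, -174.5]
ft_force: [2.2, 0.5, -0.1]
opening: 0.0002
grip_force: 0.0
```

Call:
send_rows(plan="-1.2 -3.7 0 0 0 0 0; -2.4 -7.4 0 0 0 0 0; -3.6 -11.1 0 0 0 0 0; -4.8 -14.8 0 0 0 0 0; -6.2 -18.7 0 0 0 0 0")

```text
time: 2.88
tcp_pos: [0.5912, -0.1293, 0.4261]
tool_rot: [180.0, 0.1, -174.4]
ft_force: [2.1, 1.0, 0.3]
opening: 0.0003
grip_force: 0.0
```

Call:
send_rows(plan="0 0 3 0 0 0 0; 0 0 7 0 0 0 0; 0 0 11 0 0 0 0; 0 0 15 0 0 0 0; 0 0 19 0 0 0 0")

```text
time: 3.3
tcp_pos: [0.5907, -0.128, 0.2341]
tool_rot: [180.0, 0.1, -174.5]
ft_force: [0.9, 0.2, -0.3]
opening: 0.0005
grip_force: 0.0
```

Call:
send_rows(plan="0 -0.8 3 0 0 0 0; 0 -0.8 7 0 0 0 0; 0 -0.8 11 0 0 0 0; 0 -0.8 14.5 0 0 0 0; 0 -0.8 15.3 0 0 0 0")

```text
time: 3.72
tcp_pos: [0.5878, -0.1349, 0.077]
tool_rot: [179.9, -0.5, -174.5]
ft_force: [-1.3, -0.2, 0.6]
opening: 0.0003
grip_force: 0.0
```

Run:
```python
from h import *
a,d=manip.capture("scene");s=manip.sense();print(s['tcp_pos'],s['ft_force'])
cv2.imwrite("pics/d.png",cv2.resize(a[150:300,180:340],(640,600),interpolation=2))
```

```text
[ 0.58866277 -0.13513969  0.07832652] [-0.64731153  0.87491062 -0.10130928]
```

View pics/d.png

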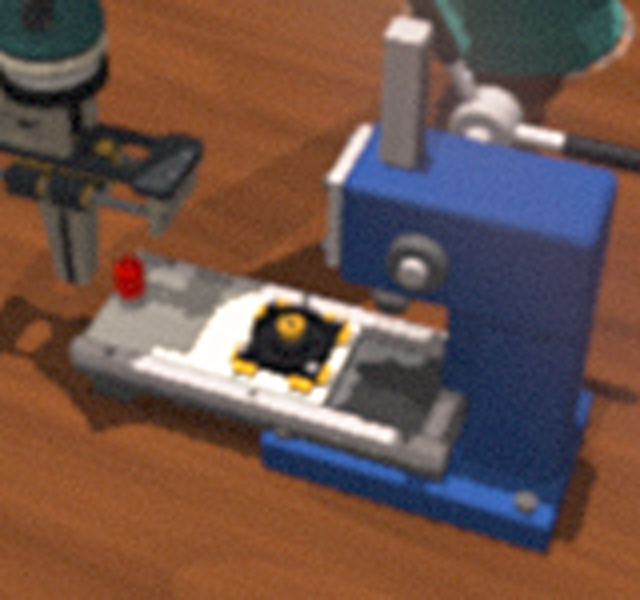

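Closed fingers at (72,270) stand just outside the knob at (128,280) and in line with it, so I'll push it in.

Call:
send_rows(plan="-0.2 0.8 -0.2 0 0 0 0; -0.2 1.6 -0.2 0 0 0 0; -0.2 2.4 -0.2 0 0 0 0; -0.2 3.2 -0.2 0 0 0 0; -0.2 4 -0.2 0 0 0 0")

```text
time: 4.18
tcp_pos: [0.5918, -0.0956, 0.087]
tool_rot: [-179.9, 0.3, -174.5]
ft_force: [2.6, -2.6, 3.2]
opening: 0.0002
grip_force: 1.7
```

Call:
send_rows(plan="0 0.8 0 0 0 0 0; 0 1.6 0 0 0 0 0; 0 2.4 0 0 0 0 0; 0 3.2 0 0 0 0 0; 0 3.8 0 0 0 0 0")

```text
time: 4.6
tcp_pos: [0.5859, -0.0568, 0.0846]
tool_rot: [180.0, -0.0, -174.4]
ft_force: [1.2, -2.0, 1.7]
opening: 0.0006
grip_force: 1.5
```

Call:
send_rows(plan="0.1 0.2 0.2 0 0 0 0; 0.1 0.4 0.2 0 0 0 0; 0.1 0.6 0.2 0 0 0 0; 0.1 0.8 0.2 0 0 0 0; 0.1 0.9 0.2 0 0 0 0")

```text
time: 5.02
tcp_pos: [0.5837, -0.0493, 0.0821]
tool_rot: [180.0, -0.1, -174.5]
ft_force: [1.0, -2.3, -0.5]
opening: 0.0004
grip_force: 1.2
```

Call:
send_rows(plan="0 0.1 0 0 0 0 0; 0 0.2 0 0 0 0 0; 0 0.3 0 0 0 0 0; 0 0.4 0 0 0 0 0; 0 0.4 0 0 0 0 0")

```text
time: 5.43
tcp_pos: [0.5834, -0.045, 0.0823]
tool_rot: [180.0, -0.1, -174.5]
ft_force: [0.4, -2.3, -1.8]
opening: 0.0003
grip_force: 1.0
```

Call:
send_rows(plan="0 0.1 0 0 0 0 0; 0 0.2 0 0 0 0 0; 0 0.3 0 0 0 0 0; 0 0.4 0 0 0 0 0; 0 0.5 0 0 0 0 0")

```text
time: 5.85
tcp_pos: [0.5833, -0.0439, 0.0825]
tool_rot: [-179.8, 0.0, -174.6]
ft_force: [1.3, -10.9, -4.0]
opening: 0.0007
grip_force: 5.5
```

The force rose to 11 N, so the shuttle is home. Backing off and lifting clear.

Call:
send_rows(plan="0 -1 0 0 0 0 0; 0 -2.5 0 0 0 0 0; 0 -4 -2 0 0 0 0; 0 -4 -6 0 0 0 0; 0 -4 -10 0 0 0 0")

```text
time: 6.27
tcp_pos: [0.5861, -0.0804, 0.1827]
tool_rot: [179.9, -0.2, -174.6]
ft_force: [1.7, 0.5, 0.0]
opening: 0.0005
grip_force: 0.0
```

Call:
send_rows(plan="0 0 -4 0 0 0 0; 0 0 -8 0 0 0 0; 0 0 -12 0 0 0 0; 0 0 -16 0 0 0 0; 0 0 -20 0 0 0 0")

```text
time: 6.68
tcp_pos: [0.5867, -0.079, 0.3852]
tool_rot: [179.9, 0.0, -174.4]
ft_force: [0.7, 0.1, 0.9]
opening: 0.0006
grip_force: 0.0
```

Call:
send_rows(plan="0 0 -3 0 0 0 0; 2 3 -4 -2 0 0 0; 4 6 -4 -4 0 0 0; 6 9 -4 -6 0 0 0; 8 12 -4 -10 0 0 0")

```text
time: 7.1
tcp_pos: [0.4946, 0.0352, 0.4235]
tool_rot: [169.8, 0.0, -174.2]
ft_force: [0.4, 0.2, 0.3]
opening: 0.0004
grip_force: 0.0
```

```bash
cat >> h.py <<'E'
from scipy.spatial.transform import Rotation as Ro
PX,PY,PSI=.568,.1077,.0955
Rp=Ro.from_euler('z',PSI).as_matrix(); P0=np.array([PX,PY,0])
HUB=np.array([-.108,.027,.205])
def state():
    s=manip.sense(); R=Ro.from_euler('xyz',s['tool_rot'],degrees=True).as_matrix()
    return s,Rp.T@(s['tcp_pos']-P0),R
def show():
    s,p,R=state(); print("t",round(s['time'],2),"press mm",np.round(p*1e3,1),"F press",np.round(Rp.T@s['ft_force'],1),"rpy",np.round(s['tool_rot'],1)); return s,p,R
def tool_R(lean): # leaning: tool z=(0,sin,-cos) press
    return Rp@Ro.from_euler('z',180,degrees=True).as_matrix()@Ro.from_euler('x',180,degrees=True).as_matrix()@Ro.from_euler('x',-lean,degrees=True).as_matrix()
def rows(T,lean=10,p=None,h=.016):  # T list of press xyz targets for TCP
    s,pm,R=state(); p=pm if p is None else p
    for t in T:
        d=R.T@Rp@(np.array(t)-p)*100; w=Ro.from_matrix(R.T@tool_R(lean)).as_rotvec(degrees=True)
        print("%.2f %.2f %.2f %.1f %.1f %.1f 0;"%(*d,*w),end=" ")
    print()
def tcp(th,r=.085,gap=0,lean=10,h=.016,x=-.108): # th deg of pushed spoke
    a=np.radians(th);l=np.radians(lean);u=np.array([np.cos(a),np.sin(a)]);n=np.array([np.sin(a),-np.cos(a)])
    c=HUB[1:]+r*u+(.0085+gap)*n
    t=c+h*np.array([np.cos(l),np.sin(l)])-.011*np.array([np.sin(l),-np.cos(l)])
    return [x,*t]
E
python3 - <<'E'
from h import *
show(); t=tcp(120,gap=.02); print(t); rows([[-.108,t[1],.43],t])
d=manip.capture("top"); z=np.load("cap.npz")
W=world(d[1],"top");hsv=cv2.cvtColor(d[0],cv2.COLOR_BGR2HSV)
m=(abs(W[...,0]-.58)<.06)&(abs(W[...,1]+.01)<.13)&((hsv[...,0]<8)|(hsv[...,0]>172))&(hsv[...,1]>150)&(W[...,2]>.06)&(W[...,2]<.11)
print("knob",m.sum(),((W[m]-P0)@Rp).mean(0) if m.any() else '')
E
```

```text
t 7.1 press mm [-80.  -65.1 423.5] F press [0.4 0.2 0.3] rpy [ 169.8    0.  -174.2]
[-0.108, np.float64(0.023028518101715616), np.float64(0.30647341544748247)]
2.75 8.81 0.93 0.2 -0.0 0.3 0; 2.77 6.61 13.08 0.2 -0.0 0.3 0; 
knob 0
```

Call:
send_rows(plan="1 3.5 0.4 0 0 0 0; 2 7 0.8 0 0 0 0; 2.7 8.8 0.9 0 0 0 0; 2.8 8.4 3.5 0 0 0 0; 2.8 7.8 6.5 0 0 0 0")

```text
time: 7.57
tcp_pos: [0.4598, 0.1194, 0.3742]
tool_rot: [169.8, 0.3, -174.2]
ft_force: [0.3, 0.1, -1.5]
opening: 0.0004
grip_force: 0.0
```

Run:
```python
from h import *
show(); rows([tcp(120,gap=.02)])
a,d=manip.capture("scene")
W=world(d,"scene");hsv=cv2.cvtColor(a,cv2.COLOR_BGR2HSV)
m=(abs(W[...,0]-.58)<.06)&(abs(W[...,1]+.01)<.13)&((hsv[...,0]<8)|(hsv[...,0]>172))&(hsv[...,1]>170)&(W[...,2]>.06)&(W[...,2]<.11)
print("knob",m.sum(),((W[m]-P0)@Rp).mean(0) if m.any() else '')
cv2.imwrite("pics/e.png",cv2.resize(a[110:270,190:350],(600,600),interpolation=2))
```

```text
t 7.57 press mm [-106.6   21.9  374.2] F press [ 0.3  0.1 -1.5] rpy [ 169.8    0.3 -174.2]
0.18 -1.08 6.68 0.2 0.3 0.4 0; 
knob 51 [ 0.00720956 -0.1248681   0.08829764]
```

View pics/e.png

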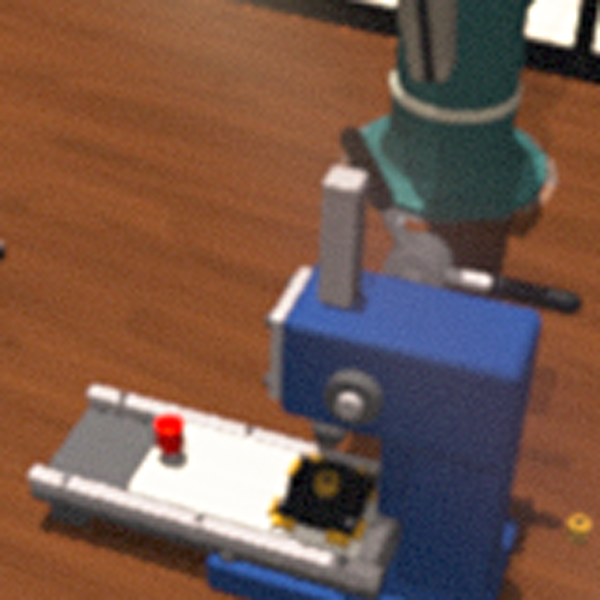

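Knob's at press y = −125 mm, so the shuttle is home. The fan sits under the ram at (325,485), and spoke b at (365,170) is free of the hand. Descending to spoke b.

Call:
send_rows(plan="0.1 -0.5 3 0.2 0.3 0.4 0; 0.1 -0.9 5.5 0.2 0.3 0.4 0; 0.2 -1.1 6.7 0.2 0.3 0.4 0; 0.2 -1.1 6.7 0.2 0.3 0.4 0")

```text
time: 7.95
tcp_pos: [0.4558, 0.1173, 0.3023]
tool_rot: [170.2, -0.7, -174.8]
ft_force: [0.3, -0.1, 0.3]
opening: 0.0008
grip_force: 0.0
```

Run:
```python
from h import *
s,p,R=show()
T=[tcp(t) for t in (120,125,131,137,143,149,155,161,167,173,179,185)]
T=[tcp(120,gap=.008),*T]
rows(T)
print("incremental 5-row blocks")
for i in range(0,len(T),4):
    rows(T[i:i+4],p=p if i==0 else np.array(T[i-1]))
```

```text
t 7.95 press mm [-110.7   20.3  302.3] F press [ 0.3 -0.1  0.3] rpy [ 170.2   -0.7 -174.8]
-0.28 -0.78 0.05 -0.2 -0.6 -0.4 0; -0.29 -1.54 0.33 -0.2 -0.6 -0.4 0; -0.29 -2.25 0.54 -0.2 -0.6 -0.4 0; -0.30 -3.07 0.89 -0.2 -0.6 -0.4 0; -0.31 -3.86 1.31 -0.2 -0.6 -0.4 0; -0.32 -4.60 1.82 -0.2 -0.6 -0.4 0; -0.33 -5.28 2.40 -0.2 -0.6 -0.4 0; -0.34 -5.89 3.05 -0.2 -0.6 -0.4 0; -0.35 -6.44 3.76 -0.2 -0.6 -0.4 0; -0.37 -6.90 4.52 -0.2 -0.6 -0.4 0; -0.38 -7.29 5.33 -0.2 -0.6 -0.4 0; -0.39 -7.59 6.17 -0.2 -0.6 -0.4 0; -0.40 -7.80 7.04 -0.2 -0.6 -0.4 0; 
incremental 5-row blocks
-0.28 -0.78 0.05 -0.2 -0.6 -0.4 0; -0.29 -1.54 0.33 -0.2 -0.6 -0.4 0; -0.29 -2.25 0.54 -0.2 -0.6 -0.4 0; -0.30 -3.07 0.89 -0.2 -0.6 -0.4 0; 
-0.01 -0.79 0.43 -0.2 -0.6 -0.4 0; -0.02 -1.52 0.93 -0.2 -0.6 -0.4 0; -0.03 -2.20 1.51 -0.2 -0.6 -0.4 0; -0.04 -2.82 2.16 -0.2 -0.6 -0.4 0; 
-0.01 -0.54 0.71 -0.2 -0.6 -0.4 0; -0.02 -1.01 1.47 -0.2 -0.6 -0.4 0; -0.03 -1.40 2.28 -0.2 -0.6 -0.4 0; -0.04 -1.69 3.12 -0.2 -0.6 -0.4 0; 
-0.01 -0.21 0.87 -0.2 -0.6 -0.4 0;
```

Call:
send_rows(plan="-0.2 -0.8 0 0 0 0 0; -0.2 -1.5 0.3 0 0 0 0; -0.2 -2.3 0.5 0 0 0 0; -0.2 -3.1 0.9 0 0 0 0; -0.2 -3.1 0.9 0 0 0 0")

```text
time: 8.37
tcp_pos: [0.4624, 0.0865, 0.2899]
tool_rot: [170.2, -0.4, -175.0]
ft_force: [-0.3, 0.3, 0.1]
opening: 0.0004
grip_force: 0.0
```

Run:
```python
from h import *
s,p,R=show(); manip.capture("top"); s,p,R=show(); print(tcp(131))
```

```text
t 8.37 press mm [-107.2  -11.   289.9] F press [-0.2  0.3  0.1] rpy [ 170.2   -0.4 -175. ]
t 8.42 press mm [-107.3  -10.2  290. ] F press [ 0.2 -0.4  0.1] rpy [ 170.2   -0.4 -174.9]
[-0.108, np.float64(-0.008503191938440456), np.float64(0.2883380721911602)]
```

Call:
send_rows(plan="0 -0.8 0.4 0 0 0 0; 0 -1.5 0.9 0 0 0 0; 0 -2.2 1.5 0 0 0 0; 0 -2.8 2.2 0 0 0 0")

```text
time: 8.75
tcp_pos: [0.4646, 0.0638, 0.2632]
tool_rot: [170.2, -0.3, -174.9]
ft_force: [1.4, -0.3, 2.0]
opening: 0.0002
grip_force: 1.1
```

```bash
cat > cap.py <<'E'
from h import *
import sys
# capstan angle from both depth views near the spoke plane
def capang(lo,hi,cams=("top","scene")):
    from scipy.optimize import minimize_scalar
    Q=[]
    for n in cams:
        a,d=manip.capture(n); W=world(d,n); L=(W.reshape(-1,3)[d.ravel()>0]-P0)@Rp-HUB
        rr=np.hypot(L[:,1],L[:,2]); Q.append(L[(abs(L[:,0])<.016)&(rr>.03)&(rr<.12)])
    out=[]
    for L in Q+[np.vstack(Q)]:
        def cost(th):
            D=[]
            for k in range(3):
                a=th-.111+k*2.0944; u=np.array([np.cos(a),np.sin(a)]); t=L[:,1:]@u
                x=np.hypot(L[:,0],L[:,1:]@[-u[1],u[0]]); D.append(np.where(t>0,abs(x-np.where(t>.055,.0085,.006)),1))
            return -np.sum(np.exp(-(np.min(D,0)/.003)**2))
        g=np.arange(lo,hi,.01); c=[cost(t) for t in g]; i=int(np.argmin(c)); out.append((round(g[i],3),round(-c[i]),len(L)))
    return out
if __name__=="__main__":
    show(); print(capang(float(sys.argv[1]),float(sys.argv[2]))); show()
E
python3 cap.py 0 1.2
```

```text
t 8.75 press mm [-107.2  -33.9  263.2] F press [ 1.4 -0.4  2. ] rpy [ 170.2   -0.3 -174.9]
[(np.float64(0.65), 106, 144), (np.float64(0.7), 230, 446), (np.float64(0.69), 312, 590)]
t 8.85 press mm [-108.6  -34.   261.9] F press [ 0.8 -0.5 -0.3] rpy [ 170.2   -0.5 -174.9]
```

The capstan has turned to about 0.69 rad, so pushing works. Continuing.

Call:
send_rows(plan="0 -0.5 0.7 0 0 0 0; 0 -1 1.5 0 0 0 0; 0 -1.4 2.3 0 0 0 0; 0 -1.7 3.1 0 0 0 0; 0 -1.9 4 0 0 0 0")

```text
time: 9.27
tcp_pos: [0.4653, 0.0521, 0.2201]
tool_rot: [170.2, -0.3, -174.9]
ft_force: [0.3, -2.7, 2.3]
opening: 0.0003
grip_force: 1.2
```

```bash
python3 cap.py .6 2
```

```text
t 9.27 press mm [-107.5  -45.6  220.1] F press [ 0.1 -2.7  2.3] rpy [ 170.2   -0.3 -174.9]
[(np.float64(1.22), 131, 165), (np.float64(1.27), 221, 528), (np.float64(1.25), 321, 693)]
t 9.37 press mm [-109.2  -44.6  219. ] F press [ 0.4 -0.1  0.1] rpy [ 170.2   -0.6 -174.8]
```

Call:
send_rows(plan="0 0 -4 0 0 0 0; 0 0 -8 0 0 0 0; 0 0 -12 0 0 0 0; 0 0 -16 0 0 0 0; 0 0 -20 0 0 0 0")

```text
time: 9.78
tcp_pos: [0.4685, 0.0193, 0.4199]
tool_rot: [170.2, -0.4, -174.8]
ft_force: [0.9, 0.6, -0.3]
opening: 0.0006
grip_force: 0.0
```

Call:
send_rows(plan="0 3.8 0.7 0 0 0 0; 0 7.6 1.3 0 0 0 0; 0 11.4 2 0 0 0 0; 0 15.2 2.7 0 0 0 0; 0 19 3.4 0 0 0 0")

```text
time: 10.2
tcp_pos: [0.4507, 0.2135, 0.4169]
tool_rot: [170.2, -0.4, -174.8]
ft_force: [1.0, -0.0, 0.2]
opening: 0.0005
grip_force: 0.0
```

Run:
```python
from h import *
show(); rows([[-.108,.114,.2966]])
```

```text
t 10.2 press mm [-106.7  116.5  416.9] F press [ 1.  -0.1  0.2] rpy [ 170.2   -0.4 -174.8]
0.05 -2.30 11.81 -0.2 -0.3 -0.3 0;
```

Call:
send_rows(plan="0 -0.6 3.5 0 0 -0.3 0; 0 -1.3 7 0 0 -0.3 0; 0 -2 10.5 0 0 -0.3 0; 0 -2.3 11.8 0 0 -0.3 0; 0 -2.3 11.8 0 0 -0.3 0")

```text
time: 10.62
tcp_pos: [0.4486, 0.2082, 0.2927]
tool_rot: [170.3, -0.8, -174.5]
ft_force: [-0.8, -0.0, -0.2]
opening: 0.0006
grip_force: 0.0
```

Run:
```python
from h import *
manip.capture("top");s,p,R=show()
T=[[-.108,y,z] for y,z in ((.106,.297),(.098,.298),(.09,.299),(.08,.300),(.07,.302))]; T+=[[-.108,.06,.303],tcp(90)]+[tcp(t) for t in (96,102,108,114,120,126,132,138,144)]
print(T[6])
for i in range(0,len(T),5): rows(T[i:i+5],p=p if i==0 else np.array(T[i-1]))
```

```text
t 10.67 press mm [-107.8  111.8  295.2] F press [-0.1 -0.7  0.2] rpy [ 170.3   -0.5 -174.5]
[-0.108, np.float64(0.0493467940938591), np.float64(0.3036112561258052)]
0.03 -0.54 -0.28 -0.3 -0.5 -0.1 0; 0.03 -1.31 -0.51 -0.3 -0.5 -0.1 0; 0.03 -2.08 -0.74 -0.3 -0.5 -0.1 0; 0.03 -3.05 -1.01 -0.3 -0.5 -0.1 0; 0.03 -4.01 -1.38 -0.3 -0.5 -0.1 0; 
0.00 -0.97 -0.27 -0.3 -0.5 -0.1 0; 0.00 -2.01 -0.51 -0.3 -0.5 -0.1 0; 0.00 -2.88 -0.70 -0.3 -0.5 -0.1 0; 0.00 -3.77 -0.80 -0.3 -0.5 -0.1 0; 0.00 -4.66 -0.81 -0.3 -0.5 -0.1 0; 
-0.00 -0.89 0.09 -0.3 -0.5 -0.1 0; -0.00 -1.77 0.27 -0.3 -0.5 -0.1 0; -0.01 -2.62 0.54 -0.3 -0.5 -0.1 0; -0.01 -3.44 0.89 -0.3 -0.5 -0.1 0; -0.02 -4.22 1.33 -0.3 -0.5 -0.1 0; 
-0.01 -0.73 0.52 -0.3 -0.5 -0.1 0;
```

Call:
send_rows(plan="0 -0.6 -0.2 0 0 0 0; 0 -1.4 -0.5 0 0 0 0; 0 -2.2 -0.7 0 0 0 0; 0 -3.1 -1 0 0 0 0; 0 -4 -1.4 0 0 0 0")

```text
time: 11.08
tcp_pos: [0.457, 0.1675, 0.3067]
tool_rot: [170.0, 0.0, -174.5]
ft_force: [0.5, 2.3, 3.8]
opening: 0.0004
grip_force: 1.5
```

Call:
send_rows(plan="0 -1 -0.3 0 0 0 0; 0 -2 -0.5 0 0 0 0; 0 -2.9 -0.7 0 0 0 0; 0 -3.8 -0.8 0 0 0 0; 0 -4.7 -0.8 0 0 0 0")

```text
time: 11.5
tcp_pos: [0.4599, 0.1184, 0.3035]
tool_rot: [170.2, -0.3, -174.6]
ft_force: [0.8, 0.9, 1.5]
opening: 0.0003
grip_force: 0.9
```

```bash
python3 cap.py 1 2.9; python3 -c "
from h import *
print(tcp(108))"
```

```text
t 11.5 press mm [-106.6   21.   303.5] F press [0.9 0.8 1.5] rpy [ 170.2   -0.3 -174.6]
[(np.float64(1.95), 51, 66), (np.float64(1.99), 224, 394), (np.float64(1.99), 266, 460)]
t 11.6 press mm [-107.    20.   302.8] F press [ 0.2  0.4 -0.4] rpy [ 170.3   -0.4 -174.7]
[-0.108, np.float64(0.022664329960497373), np.float64(0.30207770446308035)]
```

Call:
send_rows(plan="0 -0.9 0.1 0 0 0 0; 0 -1.7 0.3 0 0 0 0; 0 -2.5 0.6 0 0 0 0; 0 -3.3 0.9 0 0 0 0; 0 -4 1.3 0 0 0 0")

```text
time: 12.02
tcp_pos: [0.4635, 0.0816, 0.2835]
tool_rot: [170.2, -0.3, -174.5]
ft_force: [0.4, -0.2, 2.7]
opening: 0.0003
grip_force: 1.0
```

```bash
python3 cap.py 2 3.2
python3 - <<'E'
from h import *
s,p,R=show(); print(tcp(138),tcp(151))
T=[tcp(t) for t in (139,141,143,145,147,149,151,153,155,157,159,161,163,165,167,169,171,173,175,177,179,181,183,185)]
for i in range(0,len(T),4): rows(T[i:i+4],p=p if i==0 else np.array(T[i-1]))
E
```

```text
t 12.02 press mm [-106.6  -16.   283.5] F press [ 0.4 -0.2  2.7] rpy [ 170.2   -0.3 -174.5]
[(np.float64(2.42), 97, 133), (np.float64(2.46), 289, 532), (np.float64(2.46), 363, 665)]
t 12.12 press mm [-107.2  -16.7  282.7] F press [ 0.7 -0.1  0.5] rpy [ 170.3   -0.4 -174.6]
t 12.12 press mm [-107.2  -16.7  282.7] F press [ 0.7 -0.1  0.5] rpy [ 170.3   -0.4 -174.6]
[-0.108, np.float64(-0.016632905917669114), np.float64(0.281804088682866)] [-0.108, np.float64(-0.02937499924089568), np.float64(0.26725434135742876)]
0.07 -0.14 0.17 -0.3 -0.4 -0.2 0; 0.07 -0.38 0.34 -0.3 -0.4 -0.2 0; 0.07 -0.62 0.51 -0.3 -0.4 -0.2 0; 0.07 -0.85 0.70 -0.3 -0.4 -0.2 0; 
-0.00 -0.23 0.19 -0.3 -0.4 -0.2 0; -0.00 -0.45 0.40 -0.3 -0.4 -0.2 0; -0.01 -0.66 0.60 -0.3 -0.4 -0.2 0; -0.01 -0.86 0.82 -0.3 -0.4 -0.2 0; 
-0.00 -0.20 0.22 -0.3 -0.4 -0.2 0; -0.00 -0.39 0.45 -0.3 -0.4 -0.2 0; -0.01 -0.57 0.69 -0.3 -0.4 -0.2 0; -0.01 -0.74 0.93 -0.3 -0.4 -0.2 0; 
-0.00 -0.16 0.25 -0.3 -0.4 -0.2 0; -0.00 -0.32 0.50 -0.3 -0.4 -0.2 0; -0.01 -0.47 0.76 -0.3 -0.4 -0.2 0; -0.01 -0.60 1.03 -0.3 -0.4 -0.2 0; 
-0.00 -0.13 0.27 -0.3 -0.4 -0.2 0; -0.00 -0.25 0.54 -0.3 -0.4 -0.2 0; -0.01 -0.36 0.82 -0.3 -0.4 -0.2 0; -0.01 -0.46 1.10 -0.3 -0.4 -0.2 0; 
-0.00 -0.09 0.28 -0.3 -0.4 -0.2 0; -0.00 -0.17 0.57 -0.3 -0.4 -0.2 0; -0.01 -0.24 0.86 -0.3 -0.4 -0.2 0; -0.01 -0.30 1.15 -0.3 -0.4 -0.2 0;
```

Call:
send_rows(plan="0 -0.2 0.2 0 0 0 0; 0 -0.4 0.3 0 0 0 0; 0 -0.6 0.5 0 0 0 0; 0 -0.8 0.7 0 0 0 0; 0 -1 0.9 0 0 0 0")

```text
time: 12.53
tcp_pos: [0.4643, 0.0742, 0.2734]
tool_rot: [170.2, -0.3, -174.5]
ft_force: [0.4, 0.3, 2.3]
opening: 0.0001
grip_force: 0.9
```

```bash
python3 -c "
from h import *
show();print(tcp(147),tcp(149))"
```

```text
t 12.53 press mm [-106.4  -23.4  273.4] F press [0.5 0.3 2.3] rpy [ 170.2   -0.3 -174.5]
[-0.108, np.float64(-0.025810772383874223), np.float64(0.27203427392961865)] [-0.108, np.float64(-0.027634602829084993), np.float64(0.2696754145491278)]
```

Call:
send_rows(plan="0 -0.15 0.15 0 0 0 0; 0 -0.3 0.3 0 0 0 0; 0 -0.45 0.4 0 0 0 0; 0 -0.6 0.55 0 0 0 0; 0 -0.75 0.7 0 0 0 0")

```text
time: 12.95
tcp_pos: [0.4648, 0.0679, 0.2652]
tool_rot: [170.2, -0.3, -174.5]
ft_force: [0.0, 0.0, 2.7]
opening: 0.0004
grip_force: 0.9
```

Call:
send_rows(plan="0 -0.1 0.1 0 0 0 0; 0 -0.2 0.2 0 0 0 0; 0 -0.3 0.3 0 0 0 0; 0 -0.4 0.4 0 0 0 0; 0 -0.5 0.5 0 0 0 0")

```text
time: 13.37
tcp_pos: [0.4651, 0.0639, 0.2594]
tool_rot: [170.2, -0.3, -174.5]
ft_force: [1.1, -0.3, 2.4]
opening: 0.0002
grip_force: 0.9
```

```bash
python3 cap.py 2.4 3.4; python3 -c "
from h import *
print(tcp(151),tcp(155))"
```

```text
t 13.37 press mm [-106.6  -33.8  259.4] F press [ 1.  -0.4  2.4] rpy [ 170.2   -0.3 -174.5]
[(np.float64(2.78), 107, 142), (np.float64(2.8), 254, 552), (np.float64(2.8), 355, 694)]
t 13.47 press mm [-106.9  -33.7  259.1] F press [ 0.1 -0.2  0.8] rpy [ 170.2   -0.3 -174.5]
[-0.108, np.float64(-0.02937499924089568), np.float64(0.26725434135742876)] [-0.108, np.float64(-0.03259711257946021), np.float64(0.2622374245635762)]
```

Call:
send_rows(plan="0 -0.1 0.12 0 0 0 0; 0 -0.2 0.24 0 0 0 0; 0 -0.3 0.36 0 0 0 0; 0 -0.4 0.48 0 0 0 0; 0 -0.4 0.48 0 0 0 0")

```text
time: 13.88
tcp_pos: [0.4652, 0.0617, 0.255]
tool_rot: [170.1, -0.3, -174.5]
ft_force: [-3.2, 1.4, 9.6]
opening: 0.0003
grip_force: 4.5
```

It bites at 9.6 N. Now I'll press slowly.

Call:
send_rows(plan="0 -0.06 0.08 0 0 0 0; 0 -0.12 0.16 0 0 0 0; 0 -0.18 0.24 0 0 0 0; 0 -0.24 0.33 0 0 0 0; 0 -0.3 0.41 0 0 0 0")

```text
time: 14.3
tcp_pos: [0.4655, 0.0595, 0.2507]
tool_rot: [170.1, -0.3, -174.5]
ft_force: [-3.1, 1.3, 10.5]
opening: 0.0002
grip_force: 5.5
```

```bash
python3 cap.py 2.6 3.4; python3 -c "
from h import *
print(tcp(159),tcp(163))"
```

```text
t 14.3 press mm [-106.7  -38.2  250.7] F press [-3.   1.6 10.5] rpy [ 170.1   -0.3 -174.5]
[(np.float64(2.9), 100, 131), (np.float64(2.92), 247, 568), (np.float64(2.91), 342, 699)]
t 14.4 press mm [-106.6  -38.3  250.6] F press [-2.2  0.9 10.8] rpy [ 170.1   -0.3 -174.5]
[-0.108, np.float64(-0.03546141458726801), np.float64(0.2570079654623819)] [-0.108, np.float64(-0.037953950672855674), np.float64(0.25159144145292356)]
```

Call:
send_rows(plan="0 -0.05 0.09 0 0 0 0; 0 -0.1 0.18 0 0 0 0; 0 -0.15 0.27 0 0 0 0; 0 -0.2 0.36 0 0 0 0; 0 -0.25 0.45 0 0 0 0")

```text
time: 14.82
tcp_pos: [0.4657, 0.0575, 0.2459]
tool_rot: [170.1, -0.3, -174.5]
ft_force: [-2.8, -0.6, 10.4]
opening: 0.0003
grip_force: 5.6
```

Call:
send_rows(plan="0 -0.03 0.07 0 0 0 0; 0 -0.06 0.14 0 0 0 0; 0 -0.09 0.2 0 0 0 0; 0 -0.12 0.26 0 0 0 0; 0 -0.16 0.33 0 0 0 0")

```text
time: 15.23
tcp_pos: [0.4658, 0.0562, 0.2424]
tool_rot: [170.1, -0.3, -174.5]
ft_force: [-2.7, -0.8, 11.3]
opening: 0.0003
grip_force: 5.5
```

Call:
send_rows(plan="0 -0.02 0.05 0 0 0 0; 0 -0.04 0.1 0 0 0 0; 0 -0.06 0.15 0 0 0 0; 0 -0.09 0.2 0 0 0 0; 0 -0.11 0.25 0 0 0 0")

```text
time: 15.65
tcp_pos: [0.466, 0.0556, 0.2397]
tool_rot: [170.1, -0.3, -174.5]
ft_force: [-3.2, -1.7, 11.2]
opening: 0.0007
grip_force: 5.7
```

Call:
send_rows(plan="0 -0.02 0.05 0 0 0 0; 0 -0.04 0.1 0 0 0 0; 0 -0.05 0.15 0 0 0 0; 0 -0.07 0.2 0 0 0 0; 0 -0.09 0.25 0 0 0 0")

```text
time: 16.07
tcp_pos: [0.466, 0.0548, 0.2371]
tool_rot: [170.2, -0.3, -174.5]
ft_force: [-2.4, -2.0, 11.6]
opening: -0.0001
grip_force: 5.7
```

Call:
send_rows(plan="0 -0.02 0.05 0 0 0 0; 0 -0.03 0.1 0 0 0 0; 0 -0.05 0.15 0 0 0 0; 0 -0.06 0.2 0 0 0 0; 0 -0.08 0.25 0 0 0 0")

```text
time: 16.48
tcp_pos: [0.4661, 0.0542, 0.2345]
tool_rot: [170.2, -0.2, -174.5]
ft_force: [-2.6, -2.6, 11.5]
opening: 0.0003
grip_force: 5.7
```

```bash
python3 cap.py 2.6 3.5; python3 -c "
from h import *
print(tcp(171),tcp(175))"
```

```text
t 16.48 press mm [-106.5  -43.6  234.5] F press [-2.8 -2.3 11.5] rpy [ 170.2   -0.2 -174.5]
[(np.float64(3.12), 125, 152), (np.float64(3.14), 224, 564), (np.float64(3.13), 347, 716)]
t 16.58 press mm [-106.5  -43.6  234.4] F press [-2.6 -2.1 10.5] rpy [ 170.2   -0.3 -174.5]
[-0.108, np.float64(-0.041777021903885644), np.float64(0.24030353654928344)] [-0.108, np.float64(-0.04308893143058419), np.float64(0.23448714919313596)]
```

Call:
send_rows(plan="0 -0.01 0.05 0 0 0 0; 0 -0.03 0.1 0 0 0 0; 0 -0.04 0.15 0 0 0 0; 0 -0.05 0.2 0 0 0 0; 0 -0.06 0.25 0 0 0 0")

```text
time: 17.0
tcp_pos: [0.4662, 0.0537, 0.2321]
tool_rot: [170.2, -0.2, -174.5]
ft_force: [-3.6, -3.7, 14.0]
opening: 0.0001
grip_force: 7.0
```

Rising. I'll take smaller steps.

Call:
send_rows(plan="0 0 0.02 0 0 0 0; 0 -0.01 0.04 0 0 0 0; 0 -0.01 0.06 0 0 0 0; 0 -0.02 0.08 0 0 0 0; 0 -0.02 0.1 0 0 0 0")

```text
time: 17.42
tcp_pos: [0.4663, 0.0536, 0.2315]
tool_rot: [170.2, -0.2, -174.5]
ft_force: [-4.5, -3.7, 16.8]
opening: 0.0005
grip_force: 8.3
```

Bottomed firmly at about 16.8 N, so I stop there and lift the hand off.

Call:
send_rows(plan="0 0 -2 0 0 0 0; 0 0 -6 0 0 0 0; 0 0 -10 0 0 0 0; 0 0 -14 0 0 0 0; 0 0 -18 0 0 0 0")

```text
time: 17.83
tcp_pos: [0.4688, 0.0235, 0.4084]
tool_rot: [170.2, -0.4, -174.5]
ft_force: [1.7, -0.2, -0.5]
opening: 0.0008
grip_force: 0.0
```

```bash
cat >> h.py <<'E'
def mt(phi,r=.095,gap=0,lean=20):
    t=tcp(180-phi,r=r,gap=gap,lean=lean); return [t[0],.054-t[1],t[2]]
E
python3 cap.py 2.8 3.5
python3 - <<'E'
from h import *
t=mt(55,gap=.02); print(t,mt(-17)); rows([[-.108,t[1]+.02,.44],[t[0],t[1],t[2]]],lean=-20)
E
```

```text
t 17.83 press mm [-106.8  -74.4  408.4] F press [ 1.7 -0.4 -0.5] rpy [ 170.2   -0.4 -174.5]
[(np.float64(3.14), 212, 284), (np.float64(3.16), 237, 304), (np.float64(3.15), 445, 588)]
t 17.93 press mm [-103.6  -75.5  412.8] F press [-0.1 -0.8 -0.3] rpy [ 170.2    0.3 -174.6]
[-0.108, np.float64(0.04687106783512094), np.float64(0.31497531376531474)] [-0.108, np.float64(0.10906125095063945), np.float64(0.20116221959888153)]
0.45 14.49 -0.25 29.8 0.3 -0.1 0; 0.51 10.39 11.73 29.8 0.3 -0.1 0;
```

Call:
send_rows(plan="0.1 2.9 -0.5 6 0 0 0; 0.2 5.8 -0.5 12 0 0 0; 0.3 8.7 -0.5 18 0 0 0; 0.4 11.6 -0.5 24 0 0 0; 0.5 14 -0.3 29.8 0 0 0")

```text
time: 18.35
tcp_pos: [0.4509, 0.1625, 0.4343]
tool_rot: [-159.8, -0.2, -174.4]
ft_force: [0.6, 0.0, 0.8]
opening: 0.0002
grip_force: 0.0
```

Run:
```python
from h import *
manip.capture("top"); s,p,R=show()
rows([mt(54,gap=.02)],lean=-20)
```

```text
t 18.4 press mm [-112.7   74.6  431.3] F press [-1.5  6.9 -0.7] rpy [-159.6   -0.5 -173.6]
-0.53 1.62 11.86 -0.4 -0.1 1.0 0;
```

Call:
send_rows(plan="0 0 0 0 0 0 0; 0 0 0 0 0 0 0; 0 0 0 0 0 0 0")

```text
time: 18.65
tcp_pos: [0.4518, 0.1589, 0.4332]
tool_rot: [-160.0, -0.4, -174.6]
ft_force: [0.7, 0.6, 0.4]
opening: 0.0003
grip_force: 0.0
```

Run:
```python
from h import *
a,_=manip.capture("scene"); s,p,R=show()
rows([mt(54,gap=.02)],lean=-20)
cv2.imwrite("pics/f.png",cv2.resize(a[0:280,150:430],(600,600),interpolation=2))
```

```text
t 18.7 press mm [-110.7   61.6  433.6] F press [-0.   0.3 -0.1] rpy [-160.    -0.3 -174.7]
-0.35 2.84 11.64 -0.0 -0.4 -0.0 0;
```

View pics/f.png

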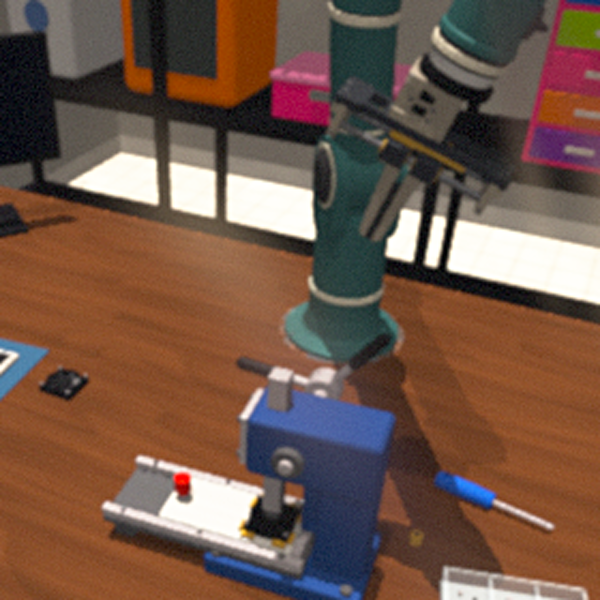

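The ram is down on the sleeve. Spoke a points to −y at (250,365), spoke c to +y at (375,350), and the hand is clear above. Descending onto c.

Call:
send_rows(plan="0 0.8 3.5 0 0 0 0; -0.1 1.6 7 0 0 0 0; -0.2 2.4 10 0 0 0 0; -0.3 2.8 11.6 0 0 0 0; -0.3 2.8 11.6 0 0 0 0")

```text
time: 19.12
tcp_pos: [0.4539, 0.1439, 0.3122]
tool_rot: [-159.8, -0.6, -174.8]
ft_force: [-0.2, -0.2, -0.0]
opening: 0.0005
grip_force: 0.0
```

Run:
```python
from h import *
manip.capture("top"); s,p,R=show(); print(mt(54,gap=.02))
T=[mt(54,gap=.012),mt(54,gap=.004)]+[mt(t) for t in (52,47,41,35,29,23,17,11,5,-1,-7,-13,-18)]
for i in range(0,len(T),5): rows(T[i:i+5],p=p if i==0 else np.array(T[i-1]),lean=-20)
```

```text
t 19.17 press mm [-109.    47.9  314.4] F press [0.5 0.2 1.1] rpy [-159.9   -0.5 -174.7]
[-0.108, np.float64(0.048509754272106756), np.float64(0.3144174352778112)]
-0.11 0.83 0.20 -0.1 -0.5 -0.0 0; -0.11 1.60 0.42 -0.1 -0.5 -0.0 0; -0.11 2.31 0.60 -0.1 -0.5 -0.0 0; -0.11 3.11 0.82 -0.1 -0.5 -0.0 0; -0.11 4.04 1.17 -0.1 -0.5 -0.0 0; 
-0.00 0.89 0.45 -0.1 -0.5 -0.0 0; -0.01 1.73 0.99 -0.1 -0.5 -0.0 0; -0.01 2.51 1.62 -0.1 -0.5 -0.0 0; -0.02 3.22 2.32 -0.1 -0.5 -0.0 0; -0.02 3.85 3.09 -0.1 -0.5 -0.0 0; 
-0.01 0.55 0.84 -0.1 -0.5 -0.0 0; -0.01 1.00 1.72 -0.1 -0.5 -0.0 0; -0.02 1.36 2.65 -0.1 -0.5 -0.0 0; -0.03 1.63 3.62 -0.1 -0.5 -0.0 0; -0.04 1.77 4.44 -0.1 -0.5 -0.0 0;
```

Call:
send_rows(plan="-0.1 0.8 0.2 0 0 0 0; -0.1 1.6 0.4 0 0 0 0; -0.1 2.3 0.6 0 0 0 0; -0.1 3.1 0.8 0 0 0 0; -0.1 4 1.2 0 0 0 0")

```text
time: 19.58
tcp_pos: [0.4538, 0.1817, 0.2915]
tool_rot: [-160.0, -0.1, -174.5]
ft_force: [1.1, -1.7, 5.1]
opening: 0.0005
grip_force: 2.1
```

Call:
send_rows(plan="0 0.9 0.4 0 0 0 0; 0 1.7 1 0 0 0 0; 0 2.5 1.6 0 0 0 0; 0 3.2 2.3 0 0 0 0; 0 3.8 3.1 0 0 0 0")

```text
time: 20.0
tcp_pos: [0.4511, 0.2085, 0.2488]
tool_rot: [-160.2, -0.1, -174.4]
ft_force: [0.8, 2.2, 5.7]
opening: 0.0004
grip_force: 2.4
```

```bash
python3 cap.py 1.6 3.3; python3 -c "
from h import *
print(mt(11))"
```

```text
t 20.0 press mm [-106.7  111.5  248.8] F press [1.  2.1 5.7] rpy [-1.602e+02 -1.000e-01 -1.744e+02]
[(np.float64(2.45), 132, 178), (np.float64(2.44), 290, 531), (np.float64(2.44), 415, 709)]
t 20.1 press mm [-108.   110.4  247.4] F press [-0.5  0.8 -0.2] rpy [-160.    -0.3 -174.4]
[-0.108, np.float64(0.10735984561083527), np.float64(0.2472796267419326)]
```

Call:
send_rows(plan="0 0.5 0.8 0 0 0 0; 0 0.9 1.7 0 0 0 0; 0 1.3 2.7 0 0 0 0; 0 1.5 3.6 0 0 0 0; 0 1.7 4.6 0 0 0 0")

```text
time: 20.52
tcp_pos: [0.4503, 0.2083, 0.1993]
tool_rot: [-160.2, -0.2, -174.4]
ft_force: [0.1, 4.4, 3.6]
opening: 0.0002
grip_force: 2.6
```

```bash
python3 cap.py 1.4 2.6
```

```text
t 20.52 press mm [-107.5  111.3  199.3] F press [0.6 4.4 3.6] rpy [-160.2   -0.2 -174.4]
[(np.float64(1.91), 120, 202), (np.float64(1.89), 207, 507), (np.float64(1.9), 318, 709)]
t 20.62 press mm [-108.5  109.2  198.2] F press [ 0.4 -0.5 -0.4] rpy [-160.    -0.4 -174.5]
```

The ram is 20 mm up (3.15 to 1.90 rad). Withdrawing and checking.

Call:
send_rows(plan="0 0 -2 0 0 0 0; 0 0 -6 0 0 0 0; 0 0 -10 0 0 0 0; 0 0 -14 0 0 0 0; 0 0 -18 0 0 0 0")

```text
time: 21.03
tcp_pos: [0.4446, 0.2665, 0.3703]
tool_rot: [-159.9, -0.4, -174.6]
ft_force: [0.6, 0.2, -0.6]
opening: 0.0001
grip_force: 0.0
```

Call:
send_rows(plan="0 0 -2 0 0 0 0; 0 0 -4 0 0 0 0; 0 0 -5 0 0 0 0; 0 0 -5 0 0 0 0; 0 0 -5 0 0 0 0")

```text
time: 21.45
tcp_pos: [0.4436, 0.2835, 0.4146]
tool_rot: [-159.9, -0.4, -174.6]
ft_force: [0.7, -0.9, -0.8]
opening: 0.0005
grip_force: 0.0
```

```bash
python3 cap.py 1.4 2.6
python3 - <<'E'
from h import *
a,d=manip.capture("scene")
W=world(d,"scene"); L=(W-P0)@Rp;hsv=cv2.cvtColor(a,cv2.COLOR_BGR2HSV)
m=(abs(L[...,0])<.03)&(abs(L[...,1]+.12)<.09)&((hsv[...,0]<8)|(hsv[...,0]>172))&(hsv[...,1]>170)&(L[...,2]>.06)&(L[...,2]<.11)
print("knob",L[m].mean(0))
m=(abs(L[...,0])<.02)&(abs(L[...,1])<.02)&(d>0); print("ram top",np.percentile(L[m][:,2],99))
cv2.imwrite("pics/g.png",cv2.resize(a[160:280,190:310],(600,600),interpolation=2))
E
```

```text
t 21.45 press mm [-107.1  186.9  414.6] F press [ 0.6 -0.9 -0.8] rpy [-159.9   -0.4 -174.6]
[(np.float64(1.87), 199, 268), (np.float64(1.89), 200, 245), (np.float64(1.88), 397, 513)]
t 21.55 press mm [-107.3  186.5  413.7] F press [-0.3  0.7 -0.6] rpy [-159.9   -0.4 -174.6]
knob [ 0.00698201 -0.12523477  0.0885863 ]
ram top 0.3148381979267931
```

View pics/g.png

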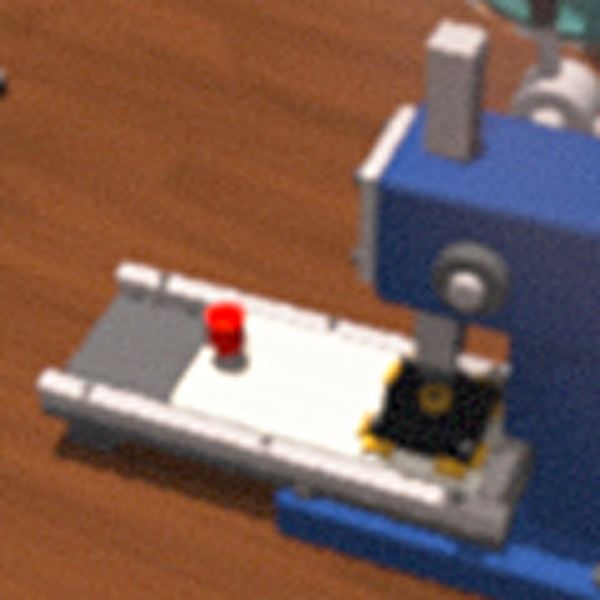

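The sleeve at (435,398) sits low in the hub, the ram is clear above it, and the knob at (225,325) shows the shuttle home.

```bash
python3 -c "
from plant import manip
print(manip.close_job())"
```

```text
the job is handed in; nothing more can be done
None
```

The job is handed in: the shuttle is home, the sleeve bottomed firmly at about 16.8 N, and the ram is about 20 mm clear of it with the robot touching nothing; the judge's verdict was not shown.

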